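# Hold the hob's gas safety switch on with its key

## Robot

A 6-joint arm with a two-finger parallel gripper is mounted at the origin on a cart in front of the work surface, level with it; the furniture and walls round the work are solid. World frame = base frame: x ahead of the robot, y to its left, z up, the work surface at z = 0. Lengths are in m, angles in rad, forces in N, time in s.
With the tool pointing down it reaches from about 0.425 to 0.95 m from the base axis. Payload 3.5 kg.
Tool frame: the origin (TCP) lies between the finger pads; the fingertips stand 25 mm ahead of it and the grasp point (between the pads) lies 6 mm ahead of it; z points along the fingers, y is the line along which they close (so a half turn about z gives the same grasp; the last joint's range is limited). The gripper opens to 85 mm and grips with 20 to 120 N. Pads are 22 mm wide; open, the fingers measure 114 mm over their backs; the gripper's body (76 mm by 85 mm) begins 54 mm behind the grasp point. The pads swing forward as they close: fully open they stand 13 mm farther back than shut.
Start: joints at [1.024, 0.286, 1.577, -0, 1.279, -0.15], TCP at [0.261, 0.623, 0.256] pointing down, gripper open.
Joint ranges: [-2.77, 2.77], [-0.9, 2.22], [0.21, 2.48], [-1.53, 4.67], [0.24, 2.81], [-2.84, 2.84]. Speed limits (rad/s): [2.79, 2.79, 3.14, 3.14, 3.14, 3.14].

## Interface

Orientations are given as a unit quaternion [x, y, z, w].
In Python, from plant import ctrl gives the robot as it stands. The module is installed in compiled form; this text tells all that it offers.
- The arm moves only by the tool advance, called after "Emit:" as name(argument=value, ...), one argument or row to a line, values as JSON. Schema: {"type":"object","properties":{"moves":{"type":"object","properties":{"tx":{"type":"array","items":{"type":"number"},"minItems":1,"maxItems":10},"ty":{"type":"array","items":{"type":"number"},"minItems":1,"maxItems":10},"tz":{"type":"array","items":{"type":"number"},"minItems":1,"maxItems":10},"wx":{"type":"array","items":{"type":"number"},"minItems":1,"maxItems":10},"wy":{"type":"array","items":{"type":"number"},"minItems":1,"maxItems":10},"wz":{"type":"array","items":{"type":"number"},"minItems":1,"maxItems":10}},"additionalProperties":false,"required":["tx","ty","tz","wx","wy","wz"]},"aperture":{"type":"number"},"only":{"type":"string"},"quiet":{"type":"boolean"},"lines":{"type":"string"}},"required":["moves"],"additionalProperties":false}. moves is an object with one list for each field, all of the same length, 1 to 10, a row being the entries at one place: tx, ty, tz (the shift in parts of the range, where 1.0 means 0.75 m), wx, wy, wz (a rotation vector in fractions of the full range, 1 being 2 pi rad); each row shifts and turns the commanded pose from where the row before left it, along the tool's axes as they then stand; what a row does not reach is not made up. A row lasts 1/12 s, in which the tool goes at most 0.0417 m and 0.125 rad, less where a joint would pass 70% of its speed; a pose out of reach is approached as far as the arm can. aperture is the finger opening in m, set as the call begins (left out keeps the last). The fingers move at their own pace and stop on an object; the grip force is fixed at half the most. Time passes only in rows, so rows that do not move let the fingers close. The tool returns the time, the measured TCP pose, the force, the opening and the grip force at its end. only (a regular expression) keeps the lines of the reply that match it, lines (a string "A,B") keeps lines A to B, and quiet returns only ok. Shift and turn numbers lie between -1 and 1, and a call with a number outside is refused. Input that does not fit is refused with a message, and nothing moves.
- ctrl.get_state(): the state, without advancing time (a new reading comes with each control period).
- ctrl.grab_frame(name): name is "scene" or "side" or "wrist"; returns a dict with "frame" (384x512x3 uint8, red, green, blue), "depth" (384x512 float32, m along the optical axis (not along the pixel's ray), 0 where there is no reading), "fovy" (degrees; the focal length in pixels is half the picture's height over the tangent of half this angle, whatever the lens; pixels are square), "cx", "cy" (the principal point, pixels), "rvec" (rotation vector, rad) and "tvec" (3), from world to camera coordinates, as OpenCV has them. Camera axes: x right, y down, z forward; pixel columns grow to the right and rows downward; lengths in m; the calibration is good to about 2 mm. A picture is of the moment at which its call begins.
- ctrl.sign_off(): hands the job in; it is judged then, once.
The state is a dict: "time_s": time; "q": joint angles; "qd": joint speeds; "joint_torque": joint torques, N m; "ee_pos": TCP position; "ee_rot": TCP orientation; "contact_force": force on the tool from outside, world axes, zero at the start; "moment": the same for the moment, N m; "opening": finger opening in m; "gripper_force": force on a finger pad.
Only numpy, scipy, OpenCV 4.12 (cv2) and the standard library are available. Lean on these libraries where they do the work, as an engineer would, in place of code of your own. Each camera call takes 0.05 s, during which the arm holds its last target. There are 200 camera calls.

## Task

The hob's gas line is proved only while its sprung safety switch is held on: take the hob key (the one with the large round black head) out of the wooden key block, push it fully home in the keyhole of the grey switch box, easing it to and fro where the pins stick rather than forcing it. Then turn it a quarter turn clockwise (seen from above) against the spring and finish while still gripping the key and holding it turned, for it springs back if let go. Leave the other two keys standing in the block and do not disturb the spice tin, timer and teaspoon on the worktop.

Things in the scene. Friction and masses are not known exactly. Their poses are not given: they have to be found in the camera images.
- hob_key: the hob's key, about 60 g, standing blade down in a slot of the key block. Origin on its axis at the underside of its round steel collar (18 mm across, 4 mm high), the face that rests on block or switch; z up to the head, y along the width of head and blade, x across their thickness. A half turn about z makes no difference.
- hob_key_head (a point): middle of the hob key's head, 29 mm above its origin: flat black disc with two plane faces, 36 mm across, 9 mm thick (along the key's x); grip it across that thickness
- hob_key_tip (a point): end of the hob key's blade, 23 mm below its origin. Below the collar a round stem 6 mm thick, then the two-winged blade 22 mm wide (y) and 6 mm thick (x), from 11 to 20 mm below the origin, then its tip bevelled at 45 degrees all round
- small_key: another key, to be left in the block: black disc head only 22 mm across, 9 mm thick, its middle 21 mm above the collar; 13 mm blade. Origin and axes as for the hob key
- t_key: a steel T-handled key, to be left in the block: crossbar 48 mm long along y and 10 mm thick, its axis 36 mm above the collar. Origin and axes as for the hob key
- key_block: light wooden key block, 52 x 180 mm on a 64 x 192 mm foot, 44 mm high, fixed. Origin at the centre of its underside, z up, y along its length. Three equal slots in its top at y = -58, 0 and +58 mm, each 24 mm (y) by 8 mm (x), 32 mm deep; each key stands in one, collar on the top, its axes along the block's. Which key is in which slot varies
- gas_switch: grey steel switch box, 102 (x) x 132 (y) x 50 mm high, fixed to the worktop; a flat steel ring, 36 to 52 mm across and 1.5 mm high, lies round its keyhole; conduit runs from its far side into the worktop. Origin at the centre of its underside, z up; its y is the direction of the keyhole's length
- keyhole (a point): middle of the keyhole's mouth on top of the switch box, 50 mm above the worktop; axes as the box. A slot with 2 mm bevelled lips, 24 mm along y, 8 mm along x, through the 8 mm face plate, and on into the barrel below. Key home: collar on the plate, its origin at this point. Only within 3 mm of home can it turn; once turned it cannot be pulled out
- pins (a point): middle of the four sticky spring pins in the barrel, about 14 mm below the keyhole's mouth. They stand 2 mm into the slot on both sides, a pair for each wing; the blade's tip meets them with the key 3 to 9 mm short of home. Pushed straight the key needs about 8 to 16 N; less if eased to and fro while pressed (a few degrees about z, a millimetre along x)
- lock_barrel (a joint): turn of the switch's barrel in rad, 0 at rest, growing clockwise seen from above (the key's angle about z falls); stop at 1.65. A spring turns it back, 0.04 N m at rest and 0.21 N m at a quarter turn. The key has up to 0.1 rad of play in it, by which the barrel lags the key. The switch is on above 1.35
- spice_tin: round pale tin, 62 mm across, 25 mm high, on the front edge of the worktop to the right; origin centre of underside
- timer: round dark kitchen timer, 60 mm across, 25 mm high, on the front edge to the left; origin centre of underside
- teaspoon: teaspoon, 137 mm long, lying along the front edge farther to the left; origin centre of underside

How it is judged:
On the way, in this order (a step that is already met when the one before it is completed fails the run):
1. the hob key is lifted clear of the key block in the gripper (z of hob_key in the frame of key_block above 0.075 m and contact force between the fingers and hob_key above 2 N), for 0.2 s.
2. the hob key is fully home in the keyhole, the switch not yet turned (horizontal distance between hob_key and keyhole below 0.004 m and z of hob_key in the frame of keyhole below 0.0025 m and angle between hob_key's own z axis and vertical below 0.12 rad and value of joint lock_barrel below 0.6 rad), for 0.2 s.
3. the key is turned a quarter and held there (horizontal distance between hob_key and keyhole below 0.004 m and z of hob_key in the frame of keyhole below 0.004 m and angle between hob_key's own z axis and vertical below 0.12 rad and value of joint lock_barrel above 1.35 rad and contact force between the fingers and hob_key above 2 N), for 0.5 s.
At the end, for the whole second after the job is handed in: The hob key is home in the keyhole (collar within 4 mm of the face plate, as it may ride up a little once turned, within 4 mm of its middle, upright), the barrel stands at 1.35 rad or more and is held there by the gripper's grip on the key (more than 2 N); the other two keys stand in the block (all of step 3 and distance between each of small_key, t_key and key_block below 0.085 m and z of each of small_key, t_key in the frame of key_block below 0.049 m); the arm keeps its last pose, push and grip.
It fails at once if the key is forced: more than 100 N of contact between the hob key and the switch (contact force between hob_key and gas_switch above 100 N).
It fails at once if another key is taken out of the block (distance of any of small_key, t_key from where it was at the start of the episode above 0.015 m).
It fails at once if a bystander is shifted by more than 2 cm (distance of any of spice_tin, timer, teaspoon from where it was at the start of the episode above 0.02 m).
It also fails if it takes over 48 s, if anything falls off the work surface, if the arm or the gripper's body presses on something with over 40 N, if the wrist force passes 120 N, or if a joint passes its speed limit or range.

## Working session

There is one attempt and no reset: what is moved stays moved. The work goes in short steps, Python scripts to look and compute and a tool call to move; the robot and the scene stay as the last step left them, time stands still between calls to the robot, and variables do not carry over. Pictures are saved under pics/ and viewed, at most 10 in all, crops included, and the job is handed in when it is done.

```bash
mkdir -p pics; cat > h.py <<'E'
import numpy as np, cv2, pickle
from plant import ctrl
def grab(n):
    f=ctrl.grab_frame(n); pickle.dump(f,open(n+'.pkl','wb')); return f
def load(n): return pickle.load(open(n+'.pkl','rb'))
def cam(f):
    R=cv2.Rodrigues(np.array(f['rvec'],float))[0]; t=np.array(f['tvec'],float).ravel()
    fl=192/np.tan(np.radians(f['fovy'])/2); return R,t,fl
def ray(f,u,v):
    R,t,fl=cam(f); d=R.T@np.array([(u-f['cx'])/fl,(v-f['cy'])/fl,1]); return -R.T@t,d
def onz(f,u,v,z):
    c,d=ray(f,u,v); return c+d*(z-c[2])/d[2]
def cloud(f):
    R,t,fl=cam(f); v,u=np.mgrid[:384,:512]; Z=f['depth']
    P=np.stack([(u-f['cx'])/fl*Z,(v-f['cy'])/fl*Z,Z],-1); return (P-t)@R
def proj(f,p):
    R,t,fl=cam(f); q=R@np.array(p)+t; return q[:2]/q[2]*fl+[f['cx'],f['cy']]
def crop(f,u0,v0,u1,v1,s,name):
    cv2.imwrite('pics/'+name,cv2.resize(f['frame'][v0:v1,u0:u1,::-1],None,fx=s,fy=s,interpolation=cv2.INTER_CUBIC))
E
python3 - <<'E'
from h import *
a=grab('scene');b=grab('side')
for f in(a,b): print(f['fovy'],f['cx'],f['cy'],ray(f,256,192))
cv2.imwrite('pics/a.png',np.vstack([a['frame'],b['frame']])[:,:,::-1][:, :])
im=cv2.imread('pics/a.png'); cv2.imwrite('pics/a.png',cv2.resize(np.hstack([im[:384],im[384:]]),(800,300),interpolation=cv2.INTER_AREA))
cv2.imwrite('pics/s.png',cv2.resize(a['frame'][:,:,::-1],(800,600),interpolation=cv2.INTER_CUBIC))
print(ctrl.get_state())
E
```

```text
49.18783922998625 250.98349818729864 191.3055028214841 (array([-0.21237622, -0.71060349,  0.86262632]), array([ 0.5745965 ,  0.54171959, -0.61361593]))
55.83721283195353 253.0842114628711 197.11725375817366 (array([0.44346227, 0.90354376, 0.44841505]), array([ 0.07980619, -0.91937269, -0.3855503 ]))
{'time_s': 0.1, 'q': array([ 1.02402633e+00,  2.87115087e-01,  1.57802272e+00,  2.18647507e-05,
        1.27862674e+00, -1.50015433e-01]), 'qd': array([ 2.74217796e-04, -2.60520288e-03, -4.33128682e-03, -5.93367314e-05,
        1.83236826e-03,  5.38382696e-04]), 'joint_torque': array([ 1.07698484e-03, -4.07296300e+01, -2.93697810e+01, -1.28264469e-04,
        3.40286388e-03,  7.13537005e-06]), 'ee_pos': array([0.26053107, 0.62210679, 0.25506437]), 'ee_rot': array([ 1.97081683e-01,  9.80386470e-01, -1.01713577e-03, -3.80566553e-04]), 'contact_force': array([-0.15990428, -0.14643545, -0.3496028 ]), 'moment': array([0.00693263, 0.01665741, 0.01941446]), 'gripper_force': 0.0, 'opening': 0.08563725477814724}
```

View pics/s.png

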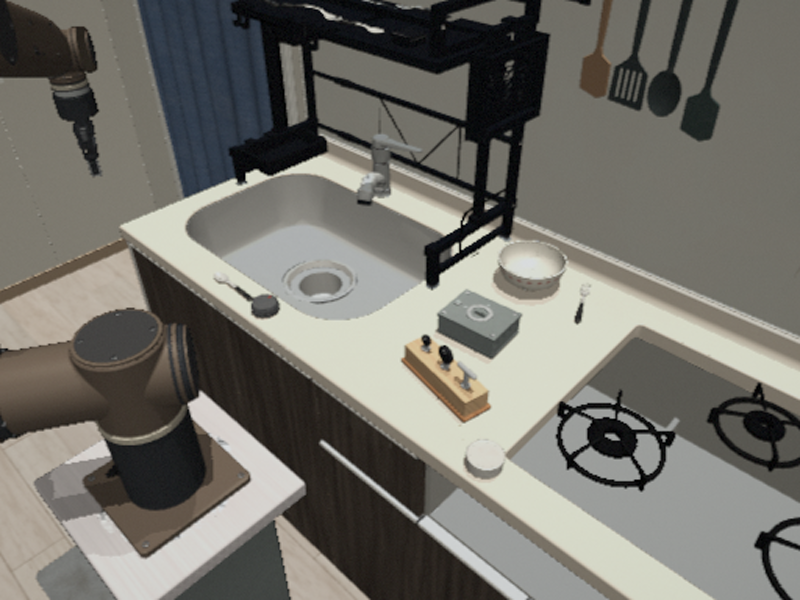

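View pics/a.png

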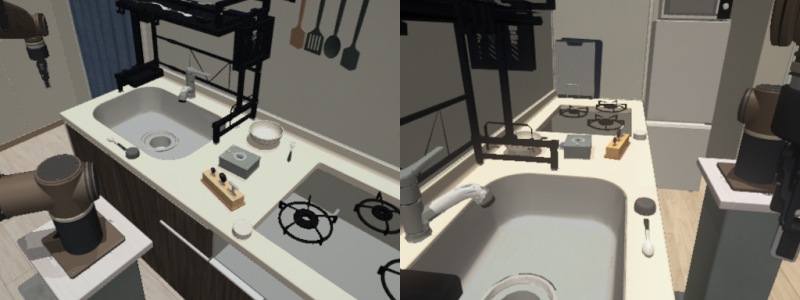

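The scene view (800-px scale) shows the key block at about (446,378), with the small key at (426,340), the big-headed hob key in the middle at (446,355) and the T key at (467,376). The switch box is at (480,322) with its keyhole at (481,312). The tin is at (485,458) and the timer at (264,305).

```bash
python3 - <<'E'
from h import *
f=load('scene'); P=cloud(f)
u=np.arange(512)
def rect(m,n):
    pts=P[m][:,:2].astype(np.float32); r=cv2.minAreaRect(pts*1000); print(n,len(pts),r, 'zmed',np.median(P[m][:,2]))
V,U=np.mgrid[:384,:512]
blk=(U>255)&(U<318)&(V>212)&(V<272); sw=(U>275)&(U<338)&(V>182)&(V<232)
rgb=f['frame'].astype(int); wood=(rgb[...,0]-rgb[...,2]>40)
print(P[200:205,300:305,2])
rect(blk&wood&(abs(P[...,2]-.044)<.004),'blocktop')
rect(sw&~wood&(abs(P[...,2]-.051)<.004)&(P[...,0]>0.2),'switchtop')
for n,(a,b) in dict(hob=(446,355),small=(426,341),keyhole=(481,312)).items(): print(n,onz(f,a*.64,b*.64,.073 if n=='hob' else .065 if n=='small' else .05))
crop(f,250,180,345,275,6.3,'c.png'); 
g=load('side');
print(proj(g,[.55,-.1,.05]))
E
```

```text
[[0.04959961 0.04832085 0.04989568 0.04216459 0.04488744]
 [0.05092443 0.04987414 0.04768007 0.04890917 0.04949286]
 [0.05221274 0.05172244 0.05108912 0.05120553 0.05060833]
 [0.04902787 0.05378819 0.04983532 0.04888632 0.04762151]
 [0.04957221 0.05058314 0.05305195 0.04798963 0.05481178]]
blocktop 642 ((465.8992614746094, -179.18521118164062), (183.0660400390625, 54.47813415527344), 77.67875671386719) zmed 0.043768408074598725
switchtop 886 ((623.1328735351562, -134.04916381835938), (107.47149658203125, 134.93260192871094), 5.173667907714844) zmed 0.05010278403072608
hob [ 0.4673816 -0.1816134  0.073    ]
small [ 0.47802103 -0.12522319  0.065     ]
keyhole [ 0.62997836 -0.13583794  0.05      ]
[249.75810371 184.66847169]
```

View pics/c.png

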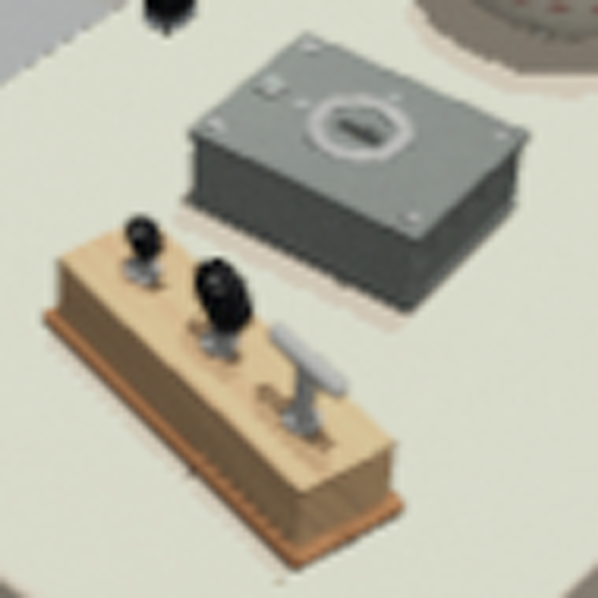

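The crop confirms the hob key is in the middle slot. The keyhole is near crop pixel (360,128), with its slot along the box's y. I'll check that the transfer path is clear and then move.

The rows are not in the units I measure in: shifts go in shares of 0.75 m and turns go in shares of 2 pi rad. I convert before sending: -0.038 m is -0.0507, -0.01 m is -0.0133, 0.06 rad is 0.0095.

```bash
python3 - <<'E'
from h import *
for n in('scene','side'):
    f=load(n);P=cloud(f); r=np.hypot(P[...,0],P[...,1])
    m=(f['depth']>0)&(P[...,2]>.12)&(r>.3)&(r<.8)&(P[...,0]>.2)&(P[...,1]<.6)
    q=P[m]; print(n,len(q))
    for y in np.arange(-.3,.6,.1):
        k=q[(q[:,1]>y)&(q[:,1]<y+.1)]
        if len(k): print(round(y,1),len(k),k[:,0].min(),k[:,2].max())
f=load('scene'); print(onz(f,307.4,200,.05))
E
```

```text
scene 5325
-0.1 605 0.7355409375935946 0.4930652476375482
0.0 1640 0.6555501478417984 0.585624348434989
0.1 759 0.6586968331252807 0.5598110403531998
0.2 534 0.6583252674608604 0.5591792132935804
0.3 331 0.6612171647913997 0.5487908457989479
0.4 232 0.20049488772448995 0.5709644678786063
0.5 1224 0.20055361158525292 0.5415920938867235
side 4998
-0.1 146 0.7372100056104417 0.49162703825186127
0.0 1990 0.6567102550098711 0.5237072689765366
0.1 717 0.6857601186531831 0.5102676313753368
0.2 497 0.6893766565218264 0.49950835084532835
0.3 697 0.6666669854648548 0.4983771030189065
0.4 319 0.6669170614977905 0.4830959302036937
0.5 632 0.2367141497988926 0.4507529579743296
[ 0.62780548 -0.13581823  0.05      ]
```

Emit:
advance(
  moves={"tx":[-0.0507,-0.0507,-0.0507,-0.0507,-0.0507,-0.0507],"ty":[-0.0133,-0.0133,-0.0133,-0.0133,-0.0133,-0.0133],"tz":[0,0,0,0,0,0],"wx":[0,0,0,0,0,0],"wy":[0,0,0,0,0,0],"wz":[0.0095,0.0095,0.0095,0.0095,0.0095,0.0095]},
)

```text
time_s: 0.6
ee_pos: [0.4244, 0.452, 0.2556]
ee_rot: [0.371, 0.929, -0.0, -0.0]
contact_force: [-0.7, 0.4, -0.6]
opening: 0.0853
gripper_force: 0.0
```

```bash
cat >> h.py <<'E'
from scipy.spatial.transform import Rotation as Ro
from scipy.optimize import least_squares
def yaw():
    y=Ro.from_quat(ctrl.get_state()['ee_rot']).as_matrix()[:,1]; return np.arctan2(y[1],y[0])
def sim(p,a,row,n):
    out=[]
    p=np.array(p,float).copy()
    for i in range(n):
        y=np.array([np.cos(a),np.sin(a)]);x=np.array([-y[1],y[0]]); p=p+row[0]*x+row[1]*y; a-=row[2]; out.append([*p,a])
    return np.array(out)
def totool(d,a): # world xy displacement -> tool xy
    y=np.array([np.cos(a),np.sin(a)]);x=np.array([-y[1],y[0]]); return d@x,d@y
E
python3 - <<'E'
from h import *
s=ctrl.get_state();p=s['ee_pos'][:2];a=yaw();print(p,a)
n=18; r=least_squares(lambda r:sim(p,a,r,n)[-1]-[.466,-.181,-.215],[-.038,-.01,.06]).x; print(r,np.hypot(*r[:2])); print(sim(p,a,r,n).round(3))
E
```

```text
[0.42443042 0.4520361 ] 0.8112168335632478
[-0.03558691 -0.00950659  0.05701205] 0.03683481271496411
[[ 0.444  0.421  0.754]
 [ 0.461  0.388  0.697]
 [ 0.477  0.355  0.64 ]
 [ 0.49   0.321  0.583]
 [ 0.502  0.286  0.526]
 [ 0.512  0.25   0.469]
 [ 0.519  0.214  0.412]
 [ 0.525  0.178  0.355]
 [ 0.528  0.141  0.298]
 [ 0.53   0.104  0.241]
 [ 0.529  0.067  0.184]
 [ 0.526  0.031  0.127]
 [ 0.521 -0.006  0.07 ]
 [ 0.514 -0.042  0.013]
 [ 0.505 -0.078 -0.044]
 [ 0.494 -0.113 -0.101]
 [ 0.481 -0.147 -0.158]
 [ 0.466 -0.181 -0.215]]
```

Converted, -0.0356 m is -0.0475, -0.0095 m is -0.0127, 0.057 rad is 0.0091.

Emit:
advance(
  moves={"tx":[-0.0475,-0.0475,-0.0475,-0.0475,-0.0475,-0.0475,-0.0475,-0.0475,-0.0475],"ty":[-0.0127,-0.0127,-0.0127,-0.0127,-0.0127,-0.0127,-0.0127,-0.0127,-0.0127],"tz":[0,0,0,0,0,0,0,0,0],"wx":[0,0,0,0,0,0,0,0,0],"wy":[0,0,0,0,0,0,0,0,0],"wz":[0.0091,0.0091,0.0091,0.0091,0.0091,0.0091,0.0091,0.0091,0.0091]},
)

```text
time_s: 1.35
ee_pos: [0.5283, 0.141, 0.2558]
ee_rot: [0.594, 0.804, -0.0, -0.0]
contact_force: [-0.4, 0.6, 0.2]
opening: 0.0854
gripper_force: 0.0
```

Emit:
advance(
  moves={"tx":[-0.0475,-0.0475,-0.0475,-0.0475,-0.0475,-0.0475,-0.0475,-0.0475,-0.0475,0],"ty":[-0.0127,-0.0127,-0.0127,-0.0127,-0.0127,-0.0127,-0.0127,-0.0127,-0.0127,0],"tz":[0,0,0,0,0,0,0,0,0,0],"wx":[0,0,0,0,0,0,0,0,0,0],"wy":[0,0,0,0,0,0,0,0,0,0],"wz":[0.0091,0.0091,0.0091,0.0091,0.0091,0.0091,0.0091,0.0091,0.0091,0]},
)

```text
time_s: 2.18
ee_pos: [0.465, -0.1841, 0.2559]
ee_rot: [0.78, 0.625, -0.001, 0.0]
contact_force: [0.0, 0.6, -0.1]
opening: 0.0852
gripper_force: 0.0
```

```bash
python3 - <<'E'
from h import *
f=grab('wrist'); print(ray(f,256,192)); print(ctrl.get_state()['ee_pos'],yaw())
cv2.imwrite('pics/w1.png',cv2.resize(f['frame'][:,:,::-1],(800,600),interpolation=cv2.INTER_CUBIC))
E
```

```text
(array([ 0.48033511, -0.11207813,  0.37306027]), array([-0.05901949, -0.29190916, -0.95466692]))
[ 0.46585946 -0.18185846  0.25590621] -0.2173562013927163
```

View pics/w1.png

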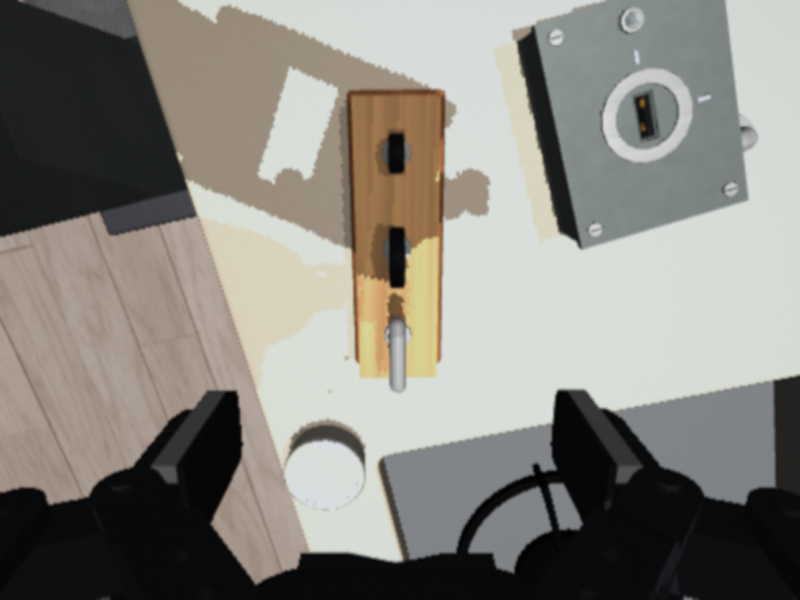

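The wrist view (800×600) shows the hob key head at (397,257), with its thickness across the columns, between the small key at (397,152) and the T key at (398,355). The keyhole ring centre is at (648,115) with its slot tilted a little.

```bash
python3 - <<'E'
from h import *
f=load('wrist'); P=cloud(f); V,U=np.mgrid[:384,:512]
k=.64
for v in (230,285): print('head',onz(f,397*k,v*k,.085 if v==230 else .06))
print('head mid', onz(f,397*k,257*k,.073),'small',onz(f,397*k,150*k,.076),'T',onz(f,398*k,330*k,.085))
print('ring',onz(f,647.5*k,115.5*k,.0515),'slot',onz(f,645.5*k,115*k,.05))
a=onz(f,640*k,92*k,.05);b=onz(f,651*k,138*k,.05);print('slot dir',np.degrees(np.arctan2(*(a-b)[1::-1])))
# screws corners
for n,(u,v) in dict(tl=(557,37),tr=(632,19),bl=(595,230),br=(731,189)).items(): print(n,onz(f,u*k,v*k,.051))
rgb=f['frame'].astype(int)
def rect(m,n):
    m=cv2.morphologyEx(m.astype(np.uint8),cv2.MORPH_OPEN,np.ones((3,3)))>0
    pts=P[m][:,:2].astype(np.float32); print(n,len(pts),cv2.minAreaRect(pts*1000),np.median(P[m][:,2]))
rect((U>215)&(U<290)&(V>50)&(V<250)&(abs(P[...,2]-.044)<.004)&(rgb[...,0]-rgb[...,2]>30),'block')
rect((U>330)&(U<485)&(V<165)&(abs(P[...,2]-.0505)<.004),'sw')
m=(U>240)&(U<270)&(V>135)&(V<190)&(P[...,2]>.06)&(rgb.sum(-1)<150)
print('head cloud',m.sum(),P[m].mean(0),np.percentile(P[m],[3,97],axis=0))
E
```

```text
head [ 0.46958369 -0.1606901   0.085     ]
head [ 0.46126742 -0.19800728  0.06      ]
head mid [ 0.46571668 -0.17804286  0.073     ] small [ 0.47870664 -0.11980547  0.076     ] T [ 0.45746946 -0.2176541   0.085     ]
ring [ 0.62280065 -0.13316535  0.0515    ] slot [ 0.62236525 -0.13273853  0.05      ]
slot dir 98.70145596544054
tl [ 0.57775185 -0.08108258  0.051     ]
tr [ 0.61890371 -0.081131    0.051     ]
bl [ 0.58627722 -0.19277761  0.051     ]
br [ 0.66816494 -0.18583375  0.051     ]
block 8262 ((465.3358459472656, -178.23695373535156), (179.8828887939453, 52.1352653503418), 77.8291015625) 0.04376171736157236
sw 16501 ((622.6941528320312, -133.64370727539062), (103.42890167236328, 132.600341796875), 4.6761064529418945) 0.04979317271497587
head cloud 368 [ 0.46599243 -0.17458824  0.08692388] [[ 0.46041998 -0.19048572  0.07691962]
 [ 0.47158296 -0.16153193  0.09104585]]
```

Converted, 0.035 m is 0.0467, 0.03 m is 0.04, -0.005 rad is -0.0008.

Emit:
advance(
  moves={"tx":[0.0047,0,0,0,0,0,0,0,0],"ty":[-0.0019,0,0,0,0,0,0,0,0],"tz":[0.04,0.0467,0.0467,0.04,0.0267,0.02,0.016,0,0],"wx":[0,0,0,0,0,0,0,0,0],"wy":[0,0,0,0,0,0,0,0,0],"wz":[-0.0008,0,0,0,0,0,0,0,0]},
  aperture=0.05,
)

```text
time_s: 2.98
ee_pos: [0.4666, -0.1749, 0.079]
ee_rot: [0.776, 0.631, -0.0, -0.001]
contact_force: [0.5, 0.1, 0.7]
opening: 0.0505
gripper_force: 0.0
```

```bash
python3 - <<'E'
from h import *
f=grab('wrist'); s=ctrl.get_state(); print(s['ee_pos'],yaw(),s['opening'])
cv2.imwrite('pics/w2.png',cv2.resize(f['frame'][:,:,::-1],(640,480)))
E
```

```text
[ 0.46719635 -0.17552269  0.08002844] -0.2059778425700588 0.04996953837748767
```

View pics/w2.png

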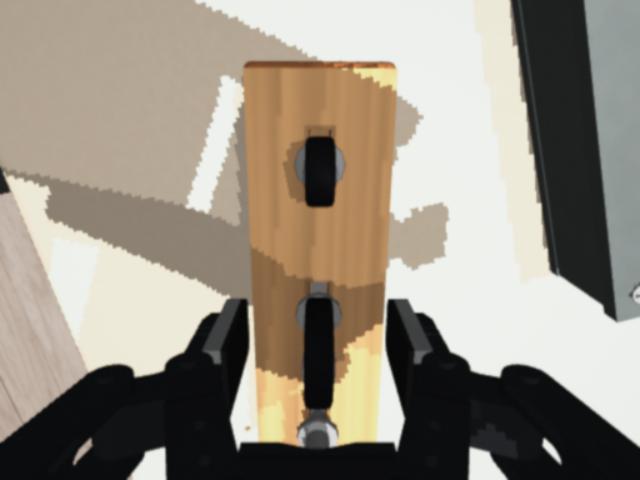

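The wrist view (640×480) has the hob head at (318,353), midway between the pads' inner edges at 248 and 387, with blade and head aligned to the tool. I'll close on it.

Converted, -0.002 m is -0.0027, 0.001 m is 0.0013, -0.005 rad is -0.0008.

Emit:
advance(
  moves={"tx":[-0.0027,0,0,0,0,0,0,0,0],"ty":[0,0,0,0,0,0,0,0,0],"tz":[0.0013,0,0,0,0,0,0,0,0],"wx":[0,0,0,0,0,0,0,0,0],"wy":[0,0,0,0,0,0,0,0,0],"wz":[-0.0008,0,0,0,0,0,0,0,0]},
  aperture=0,
)

```text
time_s: 3.78
ee_pos: [0.4667, -0.1782, 0.0794]
ee_rot: [0.775, 0.632, 0.0, 0.001]
contact_force: [0.5, 0.0, 4.9]
opening: 0.0077
gripper_force: 59.0
```

Emit:
advance(
  moves={"tx":[0,0,0,0,0,0,0,0,0,0],"ty":[0,0,0,0,0,0,0,0,0,0],"tz":[0,0,-0.0067,-0.0133,-0.0267,-0.0267,-0.0267,-0.0133,0,0],"wx":[0,0,0,0,0,0,0,0,0,0],"wy":[0,0,0,0,0,0,0,0,0,0],"wz":[0,0,0,0,0,0,0,0,0,0]},
)

```text
time_s: 4.62
ee_pos: [0.466, -0.1776, 0.1635]
ee_rot: [0.775, 0.632, 0.0, 0.0]
contact_force: [-0.7, 0.6, -1.7]
opening: 0.0084
gripper_force: 59.3
```

```bash
python3 - <<'E'
from h import *
for n in('scene','side'):
    f=load(n);P=cloud(f); m=(f['depth']>0)&(P[...,2]>.1)&(P[...,2]<.6)&(P[...,1]<.05)&(P[...,1]>-.35)&(P[...,0]>.55)&(P[...,0]<.9)
    q=P[m]; d=np.hypot(q[:,0]-.6225,q[:,1]+.133); i=np.argsort(d)[:400:40]; print(n,np.c_[q[i],d[i]].round(3))
s=[]
for _ in range(4):
    f=grab('wrist'); st=ctrl.get_state(); s.append([*st['ee_pos'],yaw()])
s=np.mean(s,0);print(s)
p,a=s[:2],s[3]
n=6; r=least_squares(lambda r:sim(p,a,r,n)[-1]-[.6225,-.133,.083],[0,.03,-.05]).x; print(r,sim(p,a,r,n).round(3))
cv2.imwrite('pics/w3.png',cv2.resize(f['frame'][:,:,::-1],(800,600),interpolation=cv2.INTER_CUBIC))
E
```

```text
scene [[ 0.736 -0.021  0.441  0.16 ]
 [ 0.661  0.026  0.533  0.163]
 [ 0.742 -0.02   0.473  0.164]
 [ 0.669  0.025  0.515  0.165]
 [ 0.74  -0.016  0.451  0.166]
 [ 0.671  0.026  0.578  0.166]
 [ 0.745 -0.019  0.464  0.167]
 [ 0.678  0.025  0.579  0.168]
 [ 0.66   0.031  0.106  0.168]
 [ 0.746 -0.018  0.421  0.169]]
side [[ 0.74  -0.022  0.418  0.162]
 [ 0.74  -0.016  0.429  0.166]
 [ 0.66   0.031  0.107  0.169]
 [ 0.738 -0.006  0.368  0.172]
 [ 0.738 -0.002  0.35   0.175]
 [ 0.738  0.001  0.366  0.177]
 [ 0.658  0.043  0.513  0.18 ]
 [ 0.739  0.006  0.399  0.182]
 [ 0.74   0.008  0.457  0.184]
 [ 0.738  0.011  0.397  0.185]]
[ 0.46519643 -0.17718119  0.16189857 -0.20202185]
[ 0.00954982  0.0255982  -0.04750364] [[ 0.492 -0.173 -0.155]
 [ 0.519 -0.167 -0.107]
 [ 0.545 -0.161 -0.06 ]
 [ 0.572 -0.153 -0.012]
 [ 0.597 -0.143  0.035]
 [ 0.623 -0.133  0.083]]
```

View pics/w3.png

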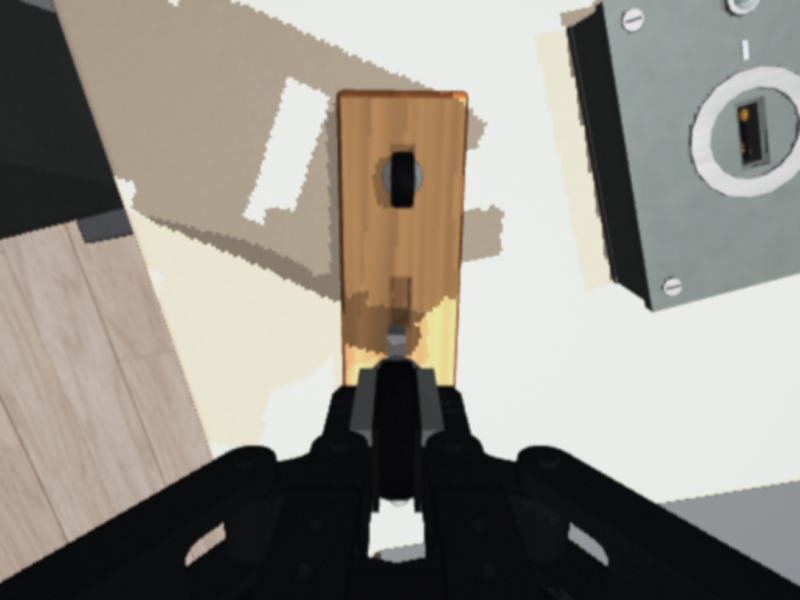

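The picture shows the key held squarely: head at (398,430), steel blade tip at (397,345), the middle slot empty, and the small key undisturbed. The keyhole is at (752,133) with brass pins visible.

Converted, 0.0256 m is 0.0341, 0.02 m is 0.0267, -0.0475 rad is -0.0076.

```bash
python3 - <<'E'
from h import *
f=load('wrist'); k=.64
print('slot',onz(f,753*k,133*k,.05),'tip',onz(f,397*k,345*k,.107),'empty slot far end',onz(f,401*k,277*k,.044))
P=cloud(f);V,U=np.mgrid[:384,:512];rgb=f['frame'].astype(int)
m=(U>330)&(V<210)&(abs(P[...,2]-.0505)<.003)&(abs(rgb[...,0]-rgb[...,2])<20)
# ring: bright pixels
r=m&(rgb.sum(-1)>480)&(U>435)&(V>38)&(V<132); q=P[r][:,:2]*1000
A=np.c_[2*q,np.ones(len(q))]; c=np.linalg.lstsq(A,(q**2).sum(1),rcond=None)[0]; print('ring fit',len(q),c[:2],np.sqrt(c[2]+c[0]**2+c[1]**2))
m=(abs(P[...,2]-.044)<.004)&(rgb[...,0]-rgb[...,2]>30)&(U>200)&(U<310)&(V>55)&(V<240)
q=(P[m][:,:2]).astype(np.float32)*1000; print(cv2.minAreaRect(q))
E
```

```text
slot [ 0.62263842 -0.13315059  0.05      ] tip [ 0.46511852 -0.17317308  0.107     ] empty slot far end [ 0.4684075  -0.16570167  0.044     ]
ring fit 2261 [ 622.20180926 -133.19830746] 21.88368122669691
((471.065185546875, -151.95779418945312), (126.16310119628906, 52.239131927490234), 77.80748748779297)
```

Emit:
advance(
  moves={"tx":[0.0127,0.0127,0.0127,0.0127,0.0127,0.0127,0,0,0,0],"ty":[0.0341,0.0341,0.0341,0.0341,0.0341,0.0341,0,0,0,0],"tz":[0,0,0,0,0,0,0.0267,0.0267,0,0],"wx":[0,0,0,0,0,0,0,0,0,0],"wy":[0,0,0,0,0,0,0,0,0,0],"wz":[-0.0076,-0.0076,-0.0076,-0.0076,-0.0076,-0.0076,0,0,0,0]},
)

```text
time_s: 5.65
ee_pos: [0.6217, -0.1331, 0.1205]
ee_rot: [0.677, 0.736, -0.001, -0.003]
contact_force: [-0.1, -0.6, -0.3]
opening: 0.0084
gripper_force: 59.3
```

```bash
python3 - <<'E'
from h import *
s=[]
for _ in range(4):
    f=grab('wrist'); st=ctrl.get_state(); s.append([*st['ee_pos'],yaw()])
print(np.mean(s,0),np.std(s,0))
a=grab('scene');b=grab('side');u,v=proj(a,[.6225,-.133,.06]);u2,v2=proj(b,[.6225,-.133,.06]);print(u,v,u2,v2)
def c(f,u,v,h,o): u,v=int(u),int(v); return cv2.resize(f['frame'][v-h:v+h,u-h:u+h,::-1],(o,o),interpolation=cv2.INTER_CUBIC)
w=cv2.resize(f['frame'][150:384,140:374,::-1],(400,400))
cv2.imwrite('pics/m1.png',np.hstack([w,c(a,u,v-8,30,400)]))
E
```

```text
[ 0.62349903 -0.13407007  0.12384128  0.08270426] [0.00047972 0.00024371 0.00095137 0.00011154]
305.8424754132463 197.8527548754454 227.68579128873978 176.2956980987413
```

View pics/m1.png

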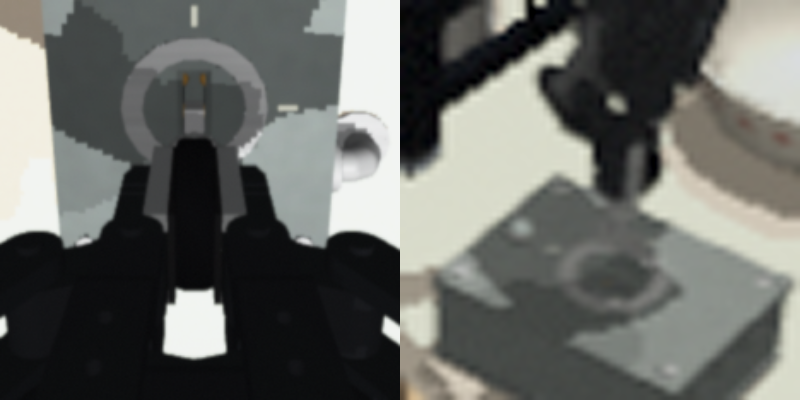

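Left panel: blade tip at (195,122) is in line with the slot at (195,90), ring centre about (195,105). I'll nudge along tool x, go lower, and look closely.

Converted, 0.005 m is 0.0067, 0.002 m is 0.0027.

Emit:
advance(
  moves={"tx":[0.0027,0,0,0,0],"ty":[0,0,0,0,0],"tz":[0.0067,0.0067,0,0,0],"wx":[0,0,0,0,0],"wy":[0,0,0,0,0],"wz":[0,0,0,0,0]},
)

```text
time_s: 6.37
ee_pos: [0.6231, -0.1317, 0.1131]
ee_rot: [0.677, 0.736, -0.0, -0.0]
contact_force: [0.6, 0.7, 0.2]
opening: 0.0081
gripper_force: 59.3
```

```bash
python3 - <<'E'
from h import *
s=[]
for _ in range(4):
    f=grab('wrist'); st=ctrl.get_state(); s.append([*st['ee_pos'],yaw()])
print(np.mean(s,0),np.std(s,0)); print(f['cx'],f['cy'],192/np.tan(np.radians(f['fovy']/2)))
b=grab('side');u,v=map(int,proj(b,[.6225,-.133,.07]))
w=cv2.resize(f['frame'][155:255,205:305,::-1],(500,500),interpolation=cv2.INTER_CUBIC)
w2=cv2.resize(b['frame'][v-40:v+27,u-20:u+20,::-1],(298,500),interpolation=cv2.INTER_CUBIC)
cv2.imwrite('pics/m2.png',np.hstack([w,w2]))
print('keyhole px',(proj(f,[.6223,-.1332,.05])-[205,155])*5)
E
```

```text
[ 0.62329348 -0.13185898  0.11343716  0.08302157] [5.06883153e-05 1.59039907e-05 8.24416958e-05 1.98518550e-05]
253.44796080022053 190.24261524256485 339.7493376470959
keyhole px [241.92145844 343.16651372]
```

View pics/m2.png

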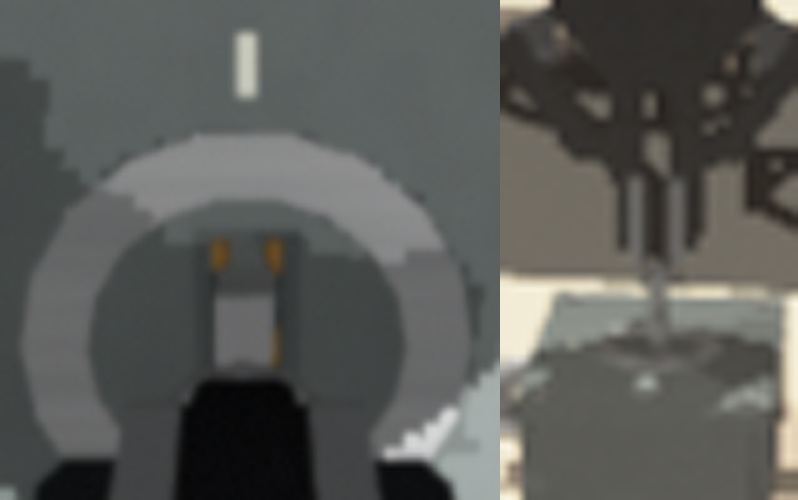

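Left crop: blade end face spans columns 214–275, its lower edge at row 295 and upper edge at 368. The slot lip's far edge is near row 230, ring outer columns 22–470 (centre 246) and ring top at row 132. Lateral error is about 0.3 mm. I'll work out the lengthwise offset.

```bash
python3 - <<'E'
from h import *
f=load('wrist'); T=np.array([.6233,-.1319]); a=.083
def t(u,v,z,n): p=onz(f,205+u/5,155+v/5,z); print(n,np.round(p,4),'tool xy mm',np.round(1000*np.array(totool(p[:2]-T,a)),2))
t(244.5,294,.0579,'wing low'); t(244.5,368,.0669,'wing up')
t(247,231,.05,'lip far'); t(246,132,.0515,'ring outer far'); t(246,200,.0515,'ring inner far'); t(22,340,.0515,'ring L'); t(470,340,.0515,'ring R')
P=cloud(f);rgb=f['frame'].astype(int);V,U=np.mgrid[:384,:512]
E
```

```text
wing low [ 0.6218 -0.1242  0.0579] tool xy mm [ 7.82 -0.82]
wing up [ 0.6222 -0.129   0.0669] tool xy mm [ 3.   -0.83]
lip far [ 0.6217 -0.1196  0.05  ] tool xy mm [12.36 -0.53]
ring outer far [ 0.6206 -0.1077  0.0515] tool xy mm [24.3  -0.65]
ring inner far [ 0.6213 -0.1155  0.0515] tool xy mm [16.49 -0.65]
ring L [ 0.5973 -0.1343  0.0515] tool xy mm [ -0.2  -26.09]
ring R [ 0.648  -0.13    0.0515] tool xy mm [-0.21 24.81]
```

```bash
python3 - <<'E'
from h import *
f=load('wrist'); print(f['frame'][196:232,249:260:5].sum(-1).T)
im=cv2.imread('pics/w3.png'); print(im[315:365:2,385:412:4].sum(-1))
E
```

```text
[[282 276 275 272 260 234 218 195 197 201 203 195 195 189 190 185 188 210
  257 301 312 313 313 313 313 313 313 313 313 313 311 286 234 184 128  59]
 [279 274 273 273 257 232 221 214 215 217 214 211 207 200 198 195 196 215
  259 301 313 313 315 313 315 313 313 313 313 310 289 246 211 198 153  68]
 [278 276 275 270 254 214 191 192 204 206 203 194 188 187 190 185 188 208
  238 259 261 261 261 261 262 263 266 269 271 266 251 226 193 170 124  54]]
[[259 230 189 179 172 165 217]
 [260 230 182 174 164 162 218]
 [258 233 175 166 161 162 222]
 [259 231 170 159 159 167 226]
 [256 229 163 161 169 177 226]
 [257 215 169 172 180 187 228]
 [254 195 175 183 185 210 241]
 [254 190 175 181 183 229 257]
 [252 185 173 175 179 225 263]
 [256 213 208 202 211 244 276]
 [263 307 307 307 307 301 279]
 [269 371 375 376 375 342 278]
 [268 358 380 379 379 343 278]
 [264 311 380 378 371 338 278]
 [263 292 365 362 330 315 278]
 [261 285 318 313 289 288 278]
 [261 284 286 286 286 284 281]
 [261 285 286 286 283 286 279]
 [261 285 286 286 286 285 274]
 [279 284 279 276 284 287 286]
 [376 269 233 229 249 318 394]
 [372 215 182 188 188 287 428]
 [191 143 152 163 142 153 246]
 [ 78  62  64  71  63  58 116]
 [ 18  16  18  16  18  14  33]]
```

The bright patch is the wing's top face (x = 3 to 11 mm), so the key sits at tool x≈0 while the keyhole is at −1.6 mm. I'll correct that and lower into the mouth.

Converted, 0.004 m is 0.0053, -0.0015 m is -0.002.

Emit:
advance(
  moves={"tx":[-0.002,0,0,0,0,0,0,0,0],"ty":[0.0003,0,0,0,0,0,0,0,0],"tz":[0,0,0.0053,0.0053,0.004,0.004,0.004,0,0],"wx":[0,0,0,0,0,0,0,0,0],"wy":[0,0,0,0,0,0,0,0,0],"wz":[0,0,0,0,0,0,0,0,0]},
)

```text
time_s: 7.37
ee_pos: [0.6235, -0.1332, 0.0961]
ee_rot: [0.677, 0.736, -0.0, -0.0]
contact_force: [0.2, 0.7, 0.4]
opening: 0.0082
gripper_force: 59.3
```

Converted, 0.002 m is 0.0027, -0.001 m is -0.0013, -0.08 rad is -0.0127.

Emit:
advance(
  moves={"tx":[0,0,0,0,0,0],"ty":[0,0.0007,-0.0013,0.0013,-0.0013,0.0007],"tz":[0.0027,0.0013,0.0013,0.0013,0.0013,0],"wx":[0,0,0,0,0,0],"wy":[0,0,0,0,0,0],"wz":[0.0064,-0.0127,0.0127,-0.0127,0.0127,-0.0064]},
)

```text
time_s: 7.87
ee_pos: [0.624, -0.134, 0.092]
ee_rot: [0.678, 0.735, -0.0, 0.001]
contact_force: [-1.0, -0.9, 1.8]
opening: 0.0082
gripper_force: 59.8
```

Converted, -0.0014 m is -0.0019, 0.001 m is 0.0013, -0.1 rad is -0.0159.

Emit:
advance(
  moves={"tx":[0,0,0,0,0,0],"ty":[0,0.0009,-0.0019,0.0019,-0.0019,0.0009],"tz":[0.0013,0.0013,0.0013,0.0013,0.0013,0],"wx":[0,0,0,0,0,0],"wy":[0,0,0,0,0,0],"wz":[0.008,-0.0159,0.0159,-0.0159,0.0159,-0.008]},
)

```text
time_s: 8.37
ee_pos: [0.6242, -0.1341, 0.0871]
ee_rot: [0.678, 0.735, 0.0, 0.001]
contact_force: [-1.8, -0.4, 3.9]
opening: 0.0078
gripper_force: 60.1
```

Emit:
advance(
  moves={"tx":[0,0,0,0,0,0,0],"ty":[0,0.0009,-0.0019,0.0019,-0.0019,0.0009,0],"tz":[0.0007,0,0.0007,0,0.0007,0,0],"wx":[0,0,0,0,0,0,0],"wy":[0,0,0,0,0,0,0],"wz":[0.008,-0.0159,0.0159,-0.0159,0.0159,-0.008,0]},
)

```text
time_s: 8.95
ee_pos: [0.6242, -0.1341, 0.0854]
ee_rot: [0.677, 0.736, 0.0, 0.0]
contact_force: [-1.2, 1.7, 5.1]
opening: 0.0082
gripper_force: 60.2
```

Converted, -0.001 m is -0.0013, -0.0005 m is -0.0007, -0.08 rad is -0.0127.

Emit:
advance(
  moves={"tx":[0,0,0,0,0,0,0],"ty":[0,0.0007,-0.0013,0.0013,-0.0007,0,0],"tz":[0.0007,0,0.0007,0,0,0,0],"wx":[0,0,0,0,0,0,0],"wy":[0,0,0,0,0,0,0],"wz":[0.0064,-0.0127,0.0127,-0.0127,0.0064,0,0]},
)

```text
time_s: 9.53
ee_pos: [0.6243, -0.1342, 0.0853]
ee_rot: [0.677, 0.736, 0.0, 0.0]
contact_force: [-2.7, 1.5, 9.9]
opening: 0.0079
gripper_force: 60.8
```

Emit:
advance(
  moves={"tx":[0,0,0,0,0,0,0],"ty":[0,0.0007,-0.0013,0.0013,-0.0007,0,0],"tz":[0.0007,0,0.0007,0,0,0,0],"wx":[0,0,0,0,0,0,0],"wy":[0,0,0,0,0,0,0],"wz":[0.0064,-0.0127,0.0127,-0.0127,0.0064,0,0]},
)

```text
time_s: 10.12
ee_pos: [0.6244, -0.1342, 0.0853]
ee_rot: [0.677, 0.736, 0.0, 0.0]
contact_force: [-4.4, 2.8, 12.4]
opening: 0.0081
gripper_force: 61.4
```

Converted, -0.0014 m is -0.0019, -0.001 m is -0.0013, -0.1 rad is -0.0159.

Emit:
advance(
  moves={"tx":[0.0007,0,0,0,0,0,0],"ty":[-0.0013,0.0009,-0.0019,0.0019,-0.0009,0,0],"tz":[0.0009,0,0.0009,0,0,0,0],"wx":[0,0,0,0,0,0,0],"wy":[0,0,0,0,0,0,0],"wz":[0.008,-0.0159,0.0159,-0.0159,0.008,0,0]},
)

```text
time_s: 10.7
ee_pos: [0.6243, -0.1342, 0.0853]
ee_rot: [0.677, 0.736, 0.001, 0.001]
contact_force: [-4.8, 3.3, 16.5]
opening: 0.0083
gripper_force: 62.0
```

```bash
python3 - <<'E'
from h import *
f=grab('wrist');s=ctrl.get_state();print(s['ee_pos'],s['contact_force'],s['moment'],yaw())
T=s['ee_pos'][:2];b=grab('side');u,v=map(int,proj(b,[.6225,-.133,.065]))
w=cv2.resize(f['frame'][155:255,205:305,::-1],(400,400),interpolation=cv2.INTER_CUBIC)
w2=cv2.resize(b['frame'][v-20:v+20,u-20:u+20,::-1],(400,400),interpolation=cv2.INTER_CUBIC)
cv2.imwrite('pics/m3.png',np.hstack([w,w2]))
E
```

```text
[ 0.62432225 -0.13423877  0.08528136] [-3.67199463  2.70930178 16.33617875] [0.57303645 0.95413894 0.09482926] 0.08258943884697027
```

View pics/m3.png

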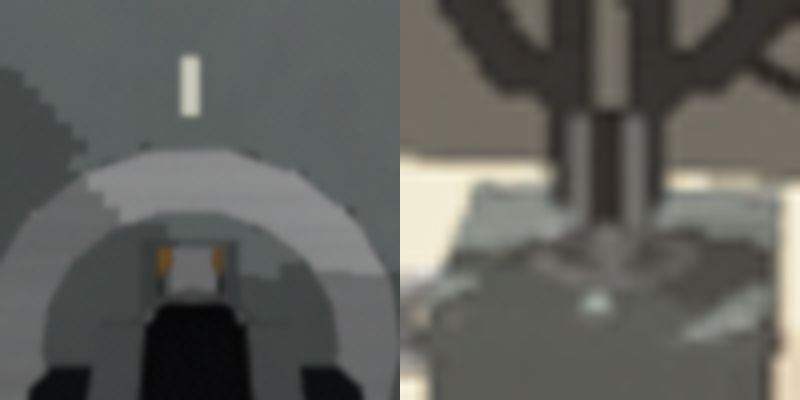

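The crop (left) shows the blade's top face between the pins at about (190,275), with the head at (190,340). The side view (right) shows the pads close above the ring. I don't see the collar clearly, so I'll project the key model to check.

```bash
python3 - <<'E'
from h import *
f=load('wrist'); s=ctrl.get_state(); T=s['ee_pos']; a=.083
y=np.array([np.cos(a),np.sin(a),0]);x=np.array([-y[1],y[0],0]);z=np.array([0,0,-1])
def pr(n,kx,ky,kz,off=.0355): # key: kx along tool x (width), ky thickness, kz up
    p=T+x*kx-np.array([0,0,off])+y*ky+np.array([0,0,kz]); q=proj(f,p); print(n,'crop m3',((q-[205,155])*4).round(0),' w800',(q/.64).round(0))
pr('collar edge top',.009,0,.004);pr('collar edge low',.009,0,0);pr('collar side',0,.009,.004)
pr('head far eq',.018,.0045,.029);pr('head 45',.0127,.0045,.029+.0127);pr('head low45',.0127,.0045,.029-.0127)
pr('wing up far',.011,.003,-.011);pr('wing low far',.011,.003,-.020);pr('stem',.003,0,-.011);pr('tip',.008,0,-.023)
E
```

```text
collar edge top crop m3 [202. 298.]  w800 [399. 359.]
collar edge low crop m3 [202. 285.]  w800 [399. 353.]
collar side crop m3 [277. 367.]  w800 [428. 385.]
head far eq crop m3 [250. 315.]  w800 [418. 365.]
head 45 crop m3 [255. 426.]  w800 [420. 409.]
head low45 crop m3 [245. 312.]  w800 [416. 364.]
wing up far crop m3 [225. 237.]  w800 [408. 335.]
wing low far crop m3 [223. 213.]  w800 [407. 325.]
stem crop m3 [201. 294.]  w800 [399. 357.]
tip crop m3 [201. 226.]  w800 [399. 330.]
```

The projection fits a key that is home. It has not slipped in the pads, the wing's top is hidden by the plate edge as expected, and TCP z is stiff at 85.3 mm (predicted 85.4). I'll relieve the side load and start the quarter turn.

The rows are not in the units I measure in: shifts go in shares of 0.75 m and turns go in shares of 2 pi rad. I convert before sending: -0.001 m is -0.0013, -0.0005 m is -0.0007, 0.1 rad is 0.0159.

Emit:
advance(
  moves={"tx":[0.0007,0,0,0,0,0,0,0],"ty":[-0.0013,0,0,0,0,0,0,0],"tz":[-0.0007,0,0,0,0,0,0,0],"wx":[0,0,0,0,0,0,0,0],"wy":[0,0,0,0,0,0,0,0],"wz":[0,0,0.0159,0.0159,0.0159,0.0159,0,0]},
)

```text
time_s: 11.47
ee_pos: [0.6236, -0.1342, 0.0853]
ee_rot: [0.81, 0.586, 0.001, 0.002]
contact_force: [-2.5, 1.0, 14.3]
opening: 0.0082
gripper_force: 61.5
```

```bash
python3 - <<'E'
from h import *
s=ctrl.get_state();print(s['moment'],yaw(),s['q'])
E
```

```text
[0.29365249 0.63516728 0.03199396] -0.3175908442472385 [-3.70843329e-01  3.89320150e-01  1.78203559e+00  4.25351909e-05
  9.65782708e-01 -5.32761495e-02]
```

Converted, 0.1 rad is 0.0159.

Emit:
advance(
  moves={"tx":[0,0,0,0,0,0,0,0],"ty":[0,0,0,0,0,0,0,0],"tz":[0,0,0,0,0,0,0,0],"wx":[0,0,0,0,0,0,0,0],"wy":[0,0,0,0,0,0,0,0],"wz":[0.0159,0.0159,0.0159,0.0159,0.0159,0.0159,0,0]},
)

```text
time_s: 12.13
ee_pos: [0.6232, -0.1339, 0.0853]
ee_rot: [0.947, 0.321, 0.001, 0.001]
contact_force: [-3.6, 1.7, 14.5]
opening: 0.0083
gripper_force: 61.7
```

```bash
python3 - <<'E'
from h import *
s=ctrl.get_state();print(s['moment'],yaw())
E
```

```text
[0.46667435 0.80779005 0.10601302] -0.9172376141762097
```

Converted, 0.1 rad is 0.0159.

Emit:
advance(
  moves={"tx":[0,0,0,0,0,0,0,0,0,0],"ty":[0,0,0,0,0,0,0,0,0,0],"tz":[0,0,0,0,0,0,0,0,0,0],"wx":[0,0,0,0,0,0,0,0,0,0],"wy":[0,0,0,0,0,0,0,0,0,0],"wz":[0.0159,0.0159,0.0159,0.0159,0.0159,0.0159,0,0,0,0]},
)

```text
time_s: 12.97
ee_pos: [0.6228, -0.1334, 0.0853]
ee_rot: [1.0, 0.027, 0.001, -0.0]
contact_force: [-4.1, 3.8, 15.3]
opening: 0.0077
gripper_force: 61.9
```

```bash
python3 - <<'E'
from h import *
f=grab('wrist');s=ctrl.get_state();print(s['moment'],yaw(),s['ee_pos'],s['contact_force'])
b=grab('scene');u,v=map(int,proj(b,[.6,-.14,.065]))
w=cv2.resize(f['frame'][145:265,195:315,::-1],(400,400),interpolation=cv2.INTER_CUBIC)
w2=cv2.resize(b['frame'][v-50:v+50,u-50:u+50,::-1],(400,400),interpolation=cv2.INTER_CUBIC)
cv2.imwrite('pics/m4.png',np.hstack([w,w2]))
E
```

```text
[0.69219223 0.96166407 0.079884  ] -1.5168801482362957 [ 0.62281925 -0.13339325  0.08531254] [-5.44413229  4.26300239 15.54855122]
```

View pics/m4.png

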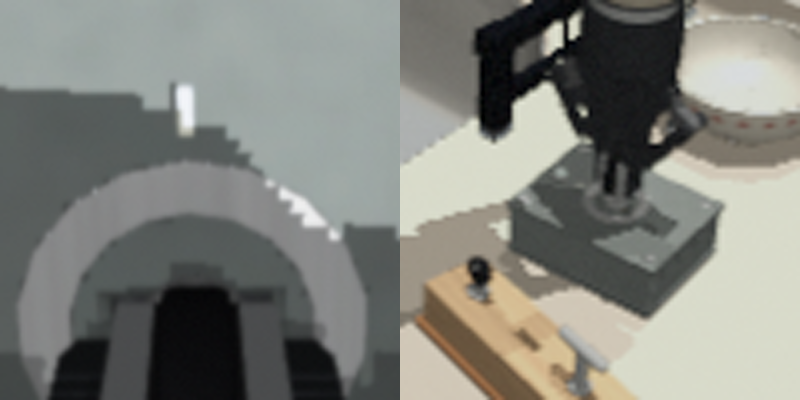

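The picture shows the head square in the pads at (195,340), collar sitting in the ring at (195,272). Both other keys are still in the block, at (478,270) and (580,355). I'll take one last averaged force reading before handing in.

Converted, 0.0005 m is 0.0007, 0.0004 m is 0.0005, 0.02 rad is 0.0032.

Emit:
advance(
  moves={"tx":[0.0007,0,0,0,0,0,0],"ty":[0.0005,0,0,0,0,0,0],"tz":[0,0,0,0,0,0,0],"wx":[0,0,0,0,0,0,0],"wy":[0,0,0,0,0,0,0],"wz":[0.0032,0,0,0,0,0,0]},
)

```text
time_s: 13.65
ee_pos: [0.6229, -0.1334, 0.0853]
ee_rot: [1.0, 0.017, -0.0, -0.0]
contact_force: [-6.9, 4.1, 16.8]
opening: 0.0081
gripper_force: 62.2
```

```bash
python3 - <<'E'
from h import *
S=[]
for _ in range(8): grab('wrist'); s=ctrl.get_state(); S.append([*s['moment'],*s['contact_force'],yaw(),s['gripper_force'],s['joint_torque'][5],s['q'][5]])
print(np.mean(S,0).round(3),np.std(S,0).round(3))
f=load('wrist')
E
```

```text
[ 0.88   1.24   0.263 -6.456  4.562 17.094 -1.536 62.153  0.25   1.165] [0.029 0.027 0.028 0.476 0.427 0.663 0.    0.    0.    0.   ]
```

Joint 6 now carries 0.25 N m and the moment about z is 0.26 N m. That matches the spring at a quarter turn, so the barrel is turned and held.

```bash
python3 -c "
from plant import ctrl; print(ctrl.sign_off())"
```

```text
the job is handed in; nothing more can be done
None
```

The hob key is home in the switch, turned about 1.62 rad clockwise and held there in the gripper against the spring; the job is handed in at about 14 s, and the verdict was not shown.

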